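Hang the lift-off door of a table lantern

ROBOT

A 6-joint arm with a two-finger parallel gripper is mounted at the origin on the work surface. World frame = base frame: x ahead of the robot, y to its left, z up, the work surface at z = 0. Lengths are in m, angles in rad, forces in N, time in s.
With the tool pointing down it reaches from about 0.25 to 0.725 m from the base axis. Payload 4 kg.
Tool frame: the origin (TCP) lies at the very end of the fingers, on their centre line; the grasp point (between the pads) lies 19 mm behind it; z points along the fingers, y is the line along which they close (so a half turn about z gives the same grasp; the last joint's range is limited). The gripper opens to 85 mm and grips with 20 to 120 N. Pads are 22 mm wide; open, the fingers measure 114 mm over their backs; the gripper's body (76 mm by 85 mm) begins 54 mm behind the grasp point. The pads swing forward as they close: fully open they stand 13 mm farther back than shut.
Start: joints at [1.184, 0.241, 0.005, 1.335, 0, 1.571], TCP at [0.189, 0.463, 0.209] pointing down, gripper open.
Joint ranges: [-2.72, 2.72], [-1.05, 1.87], [-1.09, 1.28], [-1.99, 2.15], [-1.42, 1.44], [-3.14, 3.14]. Speed limits (rad/s): [2.79, 2.79, 3.14, 3.14, 3.14, 3.14].

INTERFACE

Orientations are given as a unit quaternion [x, y, z, w].
In Python, from workcell import bot, vision, workorder gives the robot as it stands.
- The arm moves only by the shell command python3 -m creep 'ROWS' [OPENING]. ROWS is JSON, a list of rows, each a list of 2 entries, a list of its own where there are three numbers: the shift along the tool's x, y, z in mm, then the turn, a rotation vector about the tool's x, y, z in rad. In form: [[[dx, dy, dz], [wx, wy, wz]], ...]. A call has 1 to 12 rows; each row shifts and turns the commanded pose from where the row before left it, along the tool's axes as they then stand; what a row does not reach is not made up. A row lasts 1/8 s, in which the tool goes at most 62.5 mm and 10.7 degrees, less where a joint would pass 70% of its speed; a pose out of reach is approached as far as the arm can. A call is refused whole if a number of a shift passes 62.5 or a number of a turn 0.188, either way. A call with a gripper value outside its range is refused whole. OPENING is the finger opening in mm, from 0 to 85.4, set as the call begins (- or left out, the last holds). The fingers move at their own pace and stop on an object; the grip force is fixed at half the most. Time passes only in rows, so rows that do not move let the fingers close. It gives the time, the measured TCP pose, the force, the opening and the grip force at its end, in the units of the state.
- bot.get_obs(): the state, without advancing time (a new reading comes with each control period).
- vision.camera(name): name is "scene" or "top"; returns a dict with "image" (480x640x3 uint8, blue, green, red), "z_map" (480x640 float32, m along the optical axis (not along the pixel's ray), 0 where there is no reading), "K" (3x3 intrinsics, pixels), "k1" (the pictures are not rectified: a ray, as slopes to the right and down, at radius r is drawn at 1 + k1 r^2 times it, then the intrinsics apply), "rvec" (rotation vector, rad) and "tvec" (3), from world to camera coordinates, as OpenCV has them. Camera axes: x right, y down, z forward; pixel columns grow to the right and rows downward; lengths in m; the calibration is good to about 2 mm. A picture is of the moment at which its call begins.
- workorder.job_done(): hands the job in; it is judged then, once.
Trained networks look in a picture, given as the dict that the camera call returned (one of the last four; its "shot" number tells which), for a name from the list of things; names that differ only in an ending like _2 or _b are one class to them, and where a whole thing is asked for, a point or a joint stands for the part that bears it (a point fixed in the world has none). Each returns a list of dicts, best first, with "score" (0 to 1); they miss things now and then, are a little off and sometimes report something else, mostly with a low value. They report only what shows in the picture. A call takes as long as a camera call. They do not tell look-alikes from the thing itself.
- vision.spot_in(picture, query): "position" ([column, row] in pixels, amid what is visible of it).
- vision.place_of(picture, query): "position" ([column, row] in pixels: a listed point, or the origin of a listed thing).
The state is a dict: "clock": time; "joint_pos": joint angles; "joint_vel": joint speeds; "tau": joint torques, N m; "eef_pos": TCP position; "tool_rot": TCP orientation; "ft_force": force on the tool from outside, world axes, zero at the start; "ft_torque": the same for the moment, N m; "grip_width": finger opening in m; "grasp_force": force on a finger pad.
Only numpy, scipy, OpenCV 4.12 (cv2) and the standard library are available. Lean on these libraries where they do the work, as an engineer would, in place of code of your own. Each camera call takes 0.05 s, during which the arm holds its last target. There are 200 camera calls.

TASK

Hang the lantern's lift-off door: take it out of the wooden rack and, with the door standing well open, lower it so that both of its hinge tubes drop fully home on the lantern's two upright pins. Feel for the pins and do not force it; then swing the door gently shut against its stops and let go, leaving the other tableware undisturbed.

Things in the scene. Friction and masses are not known exactly. Their poses are not given: they have to be found in the camera images.
- lantern: Square table lantern, dark steel, LED candle inside, fixed, 164 x 164 mm. Roof flat at z = 237 mm, 100 mm square cap to 247, thin carrying loop in the middle to 278. Origin: centre of its underside, z up. Doorway: its open local -x face (posts' outer face x = -80 mm); other sides glazed. Shut, the door lies along local +y from the hinge axis; square open it points to local -x.
- hinge_place (a point): Centre of the top of the lower adjusting disc (24 mm across, 10 mm thick, on an arm of the -y post): x = -110, y = -72, z = 45 mm in the lantern's frame, with its axes. The lower pin stands off centre on this disc, 6.5 mm from this point, in a direction that differs each time anywhere round the circle and is not in the readings: find it by sight or feel. The disc is locked.
- upper_place (a point): Centre of the top of the upper adjusting disc, 125 mm straight above hinge_place. Both discs are set alike, so the upper pin is straight above the lower. Each pin is upright steel, 9 mm diameter, 20 mm long (tips at z = 65 and 190 mm), its top 6 mm tapering to a flat 6 mm tip. The door's tubes come to rest on the tops of the discs (z = 45 and 170 mm).
- stop (a point): Face of the upper of two small fixed door stops on the lantern's +y post, at x = -105, y = 72, z = 190 mm in the lantern's frame. The shut door rests on them. Its lower twin is at z = 60 mm.
- leaf: The door: dark steel frame, 4 mm glass pane, 0.35 to 0.57 kg, upright in the rack. Origin: on the axis of its hinge tubes, level with its bottom edge; x along its width to the free edge, y its thickness, z up. Frame: x = 24 to 150, y = -5 to 5, z = 0 to 185 mm; mass centre near x = 79. Hung it swings freely, without latch, and stays where left; fully home its origin is 30 mm above the table.
- top_rail (a point): Top of the door's solid top rail above the mass centre: x = 81, y = 0, z = 185 mm in the door's frame, with its axes. The rail is 10 mm thick and 36 mm tall, the place to grip, fingers closing across the thickness (door's y).
- upper_tube (a point): Mouth (underside) of the upper hinge tube: x = y = 0, z = 140 mm in the door's frame; the lower one is at z = 15 mm. Each tube: 12 mm bore, 24 mm long, open at both ends, 21 mm outside, its lowest 5 mm a flange 30 mm across. The lower tube cannot pass the upper pin from above: bring the door in from the side, tubes just above their pins (door origin about 51 to 56 mm above the table), then lower.
- free_edge (a point): Middle of the door's free edge: x = 150, y = 0, z = 92.5 mm in the door's frame. With the door shut it is at about x = -110, y = 78 mm in the lantern's frame.
- rack: Fixed wooden rack: base 120 x 80 x 12 mm, two pairs of 10 mm dowels up to z = 80 mm at x = -40 and 40, y = -11 and 11 mm; the door stands on the base between them with 1 mm to spare on each side. Origin: centre of its underside; x along the standing door, towards its free edge.
- wineglass: Bystander: stemmed wine glass, 185 mm tall, 72 mm across; origin: centre of its underside.
- tumbler: Bystander: glass tumbler, 85 mm tall, 72 mm across; origin: centre of its underside.
- mill: Bystander: dark wooden pepper mill, 163 mm tall, 54 mm across; origin: centre of its underside.
- plate: Bystander: white side plate, 150 mm across, 18 mm tall; origin: centre of its underside.
- spoon: Bystander: steel spoon lying flat, 180 mm long; origin near its middle.
- candle: Bystander: white LED pillar candle, 75 mm tall, 70 mm across; origin: centre of its underside.
- saltpot: Bystander: white salt pot, 57 mm tall, 44 mm across; origin: centre of its underside.
Mind the look-alikes: they are no part of the job. Of the things that look like the leaf, the smaller one is meant.

How it is judged:
On the way, in this order (a step that is already met when the one before it is completed fails the run):
1. the door is lifted out of the rack (its bottom edge more than 45 mm above the table) (height (world z) of leaf above 0.045 m), for 0.1 s.
2. both hinge tubes are fully home on the pins, upright, while the door stands open, its free edge at least 65 mm out from shut (z of leaf in the frame of lantern between 0.026 and 0.034 m and x of leaf in the frame of lantern between -0.121 and -0.099 m and y of leaf in the frame of lantern between -0.083 and -0.061 m and angle between leaf's own z axis and vertical below 0.06 rad and x of free_edge in the frame of lantern below -0.175 m), for 0.3 s.
At the end, for the whole second after the job is handed in: The door sits on both pins, upright within 0.06 rad, its origin 26 to 34 mm above the table and within 11 mm in x and y of the centre of the discs; it is shut, its free edge within about 12 mm of its place against the stops; at rest and released (z of leaf in the frame of lantern between 0.026 and 0.034 m and x of leaf in the frame of lantern between -0.121 and -0.099 m and y of leaf in the frame of lantern between -0.083 and -0.061 m and angle between leaf's own z axis and vertical below 0.06 rad and x of free_edge in the frame of lantern above -0.122 m and y of free_edge in the frame of lantern above 0.05 m and linear speed of leaf below 0.02 m/s and angular speed of leaf below 0.1 rad/s); the robot touches nothing.
It fails at once if the door is forced or banged: more than 35 N between the door and the lantern (contact force between leaf and lantern above 35 N).
It fails at once if the door is tipped over (more than 0.5 rad from upright) (angle between leaf's own z axis and vertical above 0.5 rad).
It fails at once if other tableware is disturbed (moved more than 30 mm) (distance of any of wineglass, tumbler, mill, plate, spoon, candle, saltpot from where it was at the start of the episode above 0.03 m).
It also fails if it takes over 72 s, if anything falls off the work surface, if the arm or the gripper's body presses on something with over 40 N, if the wrist force passes 120 N, or if a joint passes its speed limit or range.

## Working session

There is one attempt and no reset: what is moved stays moved. The work goes in short steps, Python scripts to look and compute and a shell command to move; the robot and the scene stay as the last step left them, time stands still between calls to the robot, and variables do not carry over. Pictures are saved under pics/ and viewed, at most 10 in all, crops included, and the job is handed in when it is done.

```bash
mkdir -p pics; ls; cat > h.py <<'E'
import numpy as np, cv2
from workcell import bot, vision, workorder
from scipy.spatial.transform import Rotation as R
def ray_pts(c,uv,z=None,zplane=None):
    """pixels -> world, by depth z or world plane z"""
    uv=np.asarray(uv,float).reshape(-1,2); K=np.asarray(c["K"]); k1=c["k1"]
    d=cv2.undistortPoints(uv.reshape(-1,1,2),K,np.array([k1,0,0,0,0.])).reshape(-1,2)
    ray=np.c_[d,np.ones(len(d))]; Rm=cv2.Rodrigues(np.asarray(c["rvec"],float))[0]; t=np.asarray(c["tvec"],float).ravel()
    o=-Rm.T@t; w=ray@Rm
    s=np.asarray(z).reshape(-1) if z is not None else (zplane-o[2])/w[:,2]
    return o+w*s[:,None]
def proj(c,P):
    return cv2.projectPoints(np.asarray(P,float).reshape(-1,1,3),np.asarray(c["rvec"],float),np.asarray(c["tvec"],float),np.asarray(c["K"],float),np.array([c["k1"],0,0,0,0.]))[0].reshape(-1,2)
def cloud(c,box=None):
    v,u=np.mgrid[0:480,0:640]; u0,v0,u1,v1=box or (0,0,640,480)
    m=(c["z_map"]>0)&(u>=u0)&(u<u1)&(v>=v0)&(v<v1)
    return ray_pts(c,np.c_[u[m],v[m]],z=c["z_map"][m]), np.c_[u[m],v[m]]
E
python3 - <<'E'
from h import *
for n in ["scene","top"]:
    c=vision.camera(n); cv2.imwrite(f"pics/{n}0.png",c["image"]); np.save(f"{n}0.npy",c,allow_pickle=True)
    print(n,np.round(-cv2.Rodrigues(np.array(c["rvec"]))[0].T@np.array(c["tvec"]).ravel(),3),c["K"][0][0],c["k1"])
    for q in "lantern hinge_place upper_place stop leaf top_rail upper_tube free_edge rack wineglass tumbler mill plate spoon candle saltpot".split():
        print(q,[(np.round(d["position"]).tolist(),round(d["score"],2)) for d in vision.place_of(c,q)[:3]])
E
```

```text
pics
scene [ 0.939 -0.49   1.111] 509.95138489934465 -0.13627251412252678
lantern [([387.0, 225.0], 0.67), ([373.0, 258.0], 0.53)]
hinge_place []
upper_place [([217.0, 298.0], 0.75), ([378.0, 230.0], 0.55)]
stop [([341.0, 178.0], 0.73), ([464.0, 231.0], 0.47)]
leaf [([148.0, 292.0], 0.86), ([258.0, 303.0], 0.76), ([341.0, 179.0], 0.43)]
top_rail [([160.0, 223.0], 0.9), ([217.0, 297.0], 0.64)]
upper_tube [([123.0, 259.0], 0.72), ([246.0, 276.0], 0.56)]
free_edge [([201.0, 335.0], 0.96), ([213.0, 234.0], 0.67)]
rack []
wineglass [([466.0, 229.0], 0.63)]
tumbler [([291.0, 393.0], 0.85)]
mill [([366.0, 350.0], 0.59), ([387.0, 223.0], 0.36)]
plate [([384.0, 139.0], 0.76), ([386.0, 225.0], 0.3)]
spoon [([271.0, 241.0], 0.73), ([199.0, 336.0], 0.49)]
candle [([330.0, 193.0], 0.89)]
saltpot [([224.0, 400.0], 0.77)]
top [ 0.409 -0.041  1.175] 473.9659602000845 0.039134516735189466
lantern []
hinge_place []
upper_place [([284.0, 189.0], 0.55)]
stop [([273.0, 252.0], 0.89)]
leaf [([400.0, 254.0], 0.65)]
top_rail [([456.0, 245.0], 0.73), ([247.0, 296.0], 0.64), ([452.0, 341.0], 0.6)]
upper_tube [([410.0, 252.0], 0.87), ([500.0, 354.0], 0.73)]
free_edge [([474.0, 245.0], 0.94), ([398.0, 317.0], 0.65), ([148.0, 304.0], 0.63)]
rack [([435.0, 250.0], 0.88), ([408.0, 252.0], 0.56)]
wineglass [([200.0, 159.0], 0.87), ([290.0, 199.0], 0.56), ([426.0, 175.0], 0.34)]
tumbler [([428.0, 173.0], 0.84)]
mill [([356.0, 160.0], 0.82)]
plate [([149.0, 302.0], 0.93)]
spoon [([344.0, 303.0], 0.7), ([454.0, 247.0], 0.35)]
candle [([246.0, 298.0], 0.61)]
saltpot [([480.0, 207.0], 0.81)]
```

View pics/scene0.png

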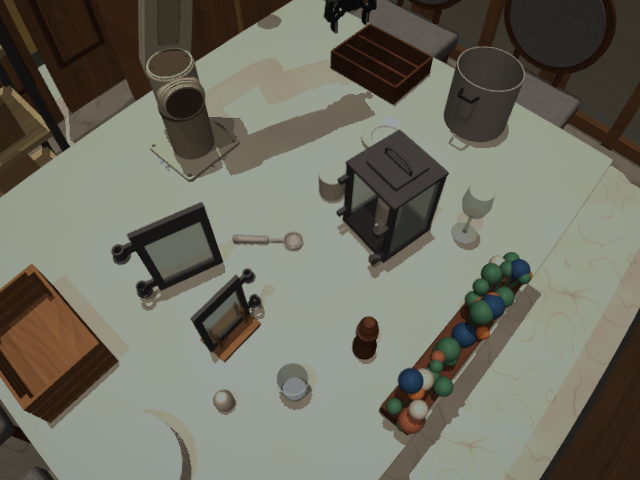

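View pics/top0.png

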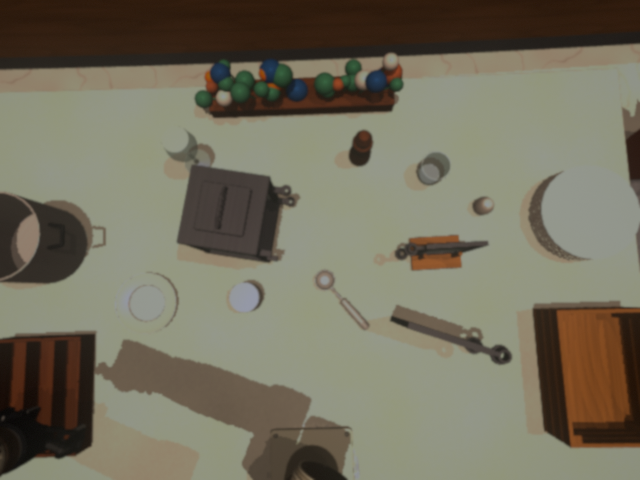

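The scene view shows the lantern (roof at about 395,160), the small door in its rack (230,320) and the large look-alike at (180,245). In the top view the lantern roof is at (230,210), the hinge arms at about (285,192)/(291,203), the rack at (435,250), with the tubes at (403,252) and the free edge at (487,243).

```bash
python3 - <<'E'
from h import *
t=np.load("top0.npy",allow_pickle=True).item(); s=np.load("scene0.npy",allow_pickle=True).item()
print("top px->table", [(p,ray_pts(t,p,zplane=0)[0].round(3)) for p in [(0,0),(640,0),(320,480),(320,240)]])
def rep(name,P):
    r=cv2.minAreaRect((P[:,:2]*1000).astype(np.float32)); print(name,len(P),np.round(r[0],1),np.round(r[1],1),round(r[2],1),'z',np.percentile(P[:,2],[5,50,95]).round(3)); 
    return cv2.boxPoints(r)
P,uv=cloud(t,(160,140,310,290))
m=(P[:,2]>.228)&(P[:,2]<.252); rep("roof top",P[m])
P2,uv2=cloud(s,(320,120,460,280)); m2=(P2[:,2]>.232)&(P2[:,2]<.242); rep("roof scene",P2[m2])
# hinge arms in top: above table, outside roof
m=(uv[:,0]>270)&(P[:,2]>.1)&(P[:,2]<.215); rep("arms",P[m]); 
for c,b,n in[(t,(385,225,500,275),'top'),(s,(185,260,270,365),'scene')]:
    P,uv=cloud(c,b); m=(P[:,2]>.15)&(P[:,2]<.22); rep("door "+n,P[m]); m=(P[:,2]>.19)&(P[:,2]<.21); rep("rail "+n,P[m])
for q,z in [("wineglass",0),("tumbler",0),("mill",0),("plate",0),("spoon",0),("candle",0),("saltpot",0),("rack",0),("upper_tube",.152),("stop",.19),("upper_place",.17),("top_rail",.197),("free_edge",.1045)]:
    for c,n in((t,'t'),(s,'s')):
        d=vision_=None
    
pt=dict(wineglass=(200,159),tumbler=(428,173),mill=(356,160),plate=(149,302),spoon=(344,303),candle=(246,298),saltpot=(480,207),rack=(435,250))
for k,p in pt.items(): print(k,ray_pts(t,p,zplane=0)[0].round(3))
print("tube",ray_pts(t,(403,252),zplane=.176),"fe",ray_pts(t,(487,243),zplane=.197))
print("lantern arms px",ray_pts(t,[(285,192),(291,203)],zplane=.17), "stop",ray_pts(t,(273,252),zplane=.19))
for n,c,b in(("hinge",s,(330,160,420,290)),("doorcrop",s,(180,255,280,375)),("htop",t,(255,170,315,270))):
    u0,v0,u1,v1=b; cv2.imwrite(f"{n}.png",cv2.convertScaleAbs(cv2.resize(c["image"][v0:v1,u0:u1],None,fx=4,fy=4,interpolation=cv2.INTER_CUBIC),alpha=1.8))
a=[cv2.copyMakeBorder(x,0,520-x.shape[0],0,0,0) for x in (cv2.imread("hinge.png"),cv2.imread("htop.png"))]
cv2.imwrite("pics/crops.png",np.hstack(a)[:, :800])
E
```

```text
top px->table [((0, 0), array([1.202, 0.789, 0.   ])), ((640, 0), array([ 1.128, -0.865,  0.   ])), ((320, 480), array([-0.021, -0.016,  0.   ])), ((320, 240), array([ 0.54 , -0.034,  0.   ]))]
roof top 6332 [583.2 158.5] [164.2 165.6] 79.3 z [0.234 0.238 0.249]
roof scene 2680 [584.1 156.7] [171.2 166.1] 79.3 z [0.235 0.238 0.241]
arms 190 [573.9  68.7] [ 47.1 153.8] 72.6 z [0.13  0.168 0.186]
door top 547 [ 496.2 -296.6] [161.1  26.4] 89.3 z [0.156 0.194 0.199]
rail top 312 [ 499.7 -315. ] [ 10.1 124.3] 1.7 z [0.193 0.196 0.199]
door scene 1032 [ 496.  -298.1] [164.6  28.5] 88.2 z [0.154 0.18  0.2  ]
rail scene 388 [ 500.6 -317.4] [ 12.  125.4] 2.6 z [0.192 0.198 0.201]
wineglass [0.758 0.266 0.   ]
tumbler [ 0.701 -0.31   0.   ]
mill [ 0.741 -0.131  0.   ]
plate [0.4   0.392 0.   ]
spoon [ 0.383 -0.088  0.   ]
candle [0.402 0.153 0.   ]
saltpot [ 0.61  -0.433  0.   ]
rack [ 0.506 -0.316  0.   ]
tube [[ 0.48954968 -0.20832237  0.176     ]] fe [[ 0.50113242 -0.37610661  0.197     ]]
lantern arms px [[0.62789137 0.03769061 0.17      ]
 [0.60331202 0.02527948 0.17      ]] stop [[0.49678408 0.06402059 0.19      ]]
```

View pics/crops.png

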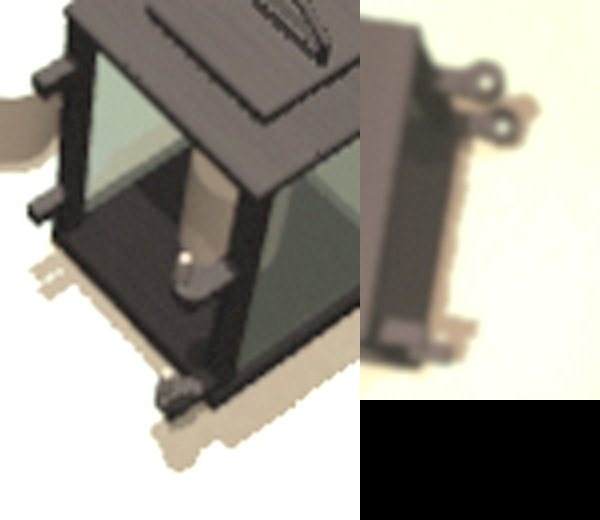

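The crops show the upper disc's pin as a bright dot: about (182,258) in the left (scene) crop and (488,82) in the right (top) crop. The lower pin's dot is at about (166,372) and (503,128). I'll triangulate the pins and work out the move to the rail.

```bash
cat >> h.py <<'E'
LC=np.array([.5835,.158]); LA=np.deg2rad(79.3)
def lan(p):  # lantern local -> world
    p=np.asarray(p,float); c,s=np.cos(LA),np.sin(LA)
    return np.r_[LC+np.array([[c,-s],[s,c]])@p[:2],p[2]]
def bright(c,p,r=5):
    u,v=np.round(p).astype(int); g=c["image"][v-r:v+r+1,u-r:u+r+1].astype(float).min(2)
    return g
def delta(goal_xyz, yaw_tool_y):
    """shift in tool axes (mm), yaw turn about tool z so that tool y points along +-world angle"""
    o=bot.get_obs(); Rt=R.from_quat(o["tool_rot"]); d=Rt.inv().apply(np.asarray(goal_xyz)-o["eef_pos"])*1000
    ty=Rt.as_matrix()[:,1]; a=np.arctan2(ty[1],ty[0]); dy=(yaw_tool_y-a+np.pi/2)%np.pi-np.pi/2
    return d.round(1),round(-dy,4)  # tool z down -> world yaw sign flips
E
python3 - <<'E'
from h import *
np.set_printoptions(linewidth=160,precision=4,suppress=True)
t=np.load("top0.npy",allow_pickle=True).item(); s=np.load("scene0.npy",allow_pickle=True).item()
up=lan([-.11,-.072,.17]); lo=lan([-.11,-.072,.045]); print("disc",up)
for n,c in(("t",t),("s",s)):
    print(n,"disc up/lo px",proj(c,[up,lo]).round(1).tolist(),"stops",proj(c,[lan([-.105,.072,.19])]).round(1).tolist())
for c,pu,z in((t,(287,190.5),.188),(t,(290.7,202),.063),(s,(330+182/4,160+259/4),.185),(s,(330+166/4,160+372/4),.06)):
    g=bright(c,pu,3); print(z,np.round(pu),ray_pts(c,pu,zplane=z)[0]); print(g.astype(int))
o=bot.get_obs(); print(o["clock"],o["eef_pos"],o["tool_rot"],o["joint_pos"],R.from_quat(o["tool_rot"]).as_matrix())
print(delta([.500,-.310,.255],np.deg2rad(1.7)))
E
```

```text
disc [0.6338 0.0365 0.17  ]
t disc up/lo px [[285.5, 189.3], [289.7, 200.5]] stops [[271.0, 253.7]]
s disc up/lo px [[378.6, 229.6], [373.7, 257.6]] stops [[339.6, 181.4]]
0.188 [287. 190.] [0.6271 0.032  0.188 ]
[[ 63  63  63  64  67  76  95]
 [ 64  68  72  69  66  69  84]
 [ 69  82  91  84  72  67  78]
 [ 75  93 103  94  75  64  75]
 [ 71  87  96  87  69  58  70]
 [ 62  69  73  67  56  54  69]
 [ 54  54  55  51  48  54  71]]
0.063 [291. 202.] [0.6264 0.033  0.063 ]
[[55 56 58 55 50 52 60]
 [64 73 80 76 62 56 61]
 [69 87 98 91 73 61 62]
 [69 86 95 88 70 61 63]
 [63 72 77 71 60 56 63]
 [60 59 59 57 53 56 67]
 [70 60 57 57 58 64 75]]
0.185 [376. 225.] [0.6259 0.0334 0.185 ]
[[ 29  30  39  52  57  58  60]
 [ 30  39  82 100  80  60  61]
 [ 30  52 106 125  97  62  60]
 [ 33  53  89  99  81  62  60]
 [ 34  48  58  57  51  55  60]
 [ 37  47  54  53  49  54  59]
 [ 41  49  51  50  48  55  60]]
0.06 [372. 253.] [0.6264 0.0353 0.06  ]
[[ 90  83  60  32  20  22  27]
 [ 90  90  87  65  31  18  22]
 [ 86 101 115 104  69  30  19]
 [101  97 121 109  79  51  29]
 [112  71  91  79  64  60  46]
 [100  54  56  51  56  60  56]
 [ 77  51  51  49  57  61  59]]
1.7 [0.1886 0.4631 0.2091] [ 0.1922  0.9814 -0.     -0.    ] [1.184  0.2406 0.005  1.3352 0.     1.5708] [[-0.9261  0.3772 -0.    ]
 [ 0.3772  0.9261 -0.    ]
 [ 0.     -0.     -1.    ]]
(array([-580. , -598.5,  -45.9]), np.float64(1.1543))
```

```bash
python3 -m creep '[[[0,0,-50],[0,0,0]],[[-41.4,-42.75,0],[0,0,0]],[[-41.4,-42.75,0],[0,0,0]],[[-41.4,-42.75,0],[0,0,0]],[[-41.4,-42.75,0],[0,0,0]],[[-41.4,-42.75,0],[0,0,0]],[[-41.4,-42.75,0],[0,0,0]],[[-41.4,-42.75,0],[0,0,0]],[[-41.4,-42.75,0],[0,0,0]],[[-41.4,-42.75,0],[0,0,0]],[[-41.4,-42.75,0],[0,0,0]],[[-41.4,-42.75,0],[0,0,0]]]' 45
python3 -m creep '[[[-41.4,-42.75,0],[0,0,0]],[[-41.4,-42.75,0],[0,0,0]],[[-41.4,-42.75,0],[0,0,0]],[[0,0,0],[0,0,0.165]],[[0,0,0],[0,0,0.165]],[[0,0,0],[0,0,0.165]],[[0,0,0],[0,0,0.165]],[[0,0,0],[0,0,0.165]],[[0,0,0],[0,0,0.165]],[[0,0,0],[0,0,0.165]],[[0,0,0],[0,0,0]]]' 45
python3 - <<'E'
from h import *
t=np.load("top0.npy",allow_pickle=True).item(); s=np.load("scene0.npy",allow_pickle=True).item()
for c,p,z in((t,(286.,190),.19),(t,(290,201.4),.065),(s,(375.8,223.9),.19),(s,(371.3,252.3),.065)): print(ray_pts(c,p,zplane=z)[0].round(4))
c=vision.camera("scene"); P,uv=cloud(c,(185,260,270,365)); m=(P[:,2]>.19)&(P[:,2]<.21); print(m.sum())
print(delta([.500,-.310,.167],np.deg2rad(1.7)))
E
```

```text
clock: 3.2
eef_pos: [0.4335, -0.1463, 0.2594]
tool_rot: [0.192, 0.981, 0.0, 0.0]
ft_force: [1.4, 0.6, 0.1]
grip_width: 0.0452
grasp_force: 0.0
clock: 4.58
eef_pos: [0.4996, -0.3099, 0.259]
tool_rot: [0.696, 0.718, -0.0, -0.0]
ft_force: [-0.5, -0.4, 0.1]
grip_width: 0.0449
grasp_force: 0.0
[0.6278 0.0339 0.19  ]
[0.6276 0.0345 0.065 ]
[0.6267 0.0327 0.19  ]
[0.6263 0.0339 0.065 ]
391
(array([-0.2,  0.4, 92. ]), np.float64(0.0021))
```

```bash
python3 -m creep '[[[0,0,30],[0,0,0]],[[0,0,30],[0,0,0]],[[0,0,20],[0,0,0]],[[0,0,12],[0,0,0]],[[0,0,0],[0,0,0]]]' 45
python3 -m creep '[[[0,0,0],[0,0,0]],[[0,0,0],[0,0,0]],[[0,0,0],[0,0,0]],[[0,0,0],[0,0,0]],[[0,0,0],[0,0,0]],[[0,0,0],[0,0,0]]]' 0
```

```text
clock: 5.25
eef_pos: [0.4992, -0.3096, 0.1664]
tool_rot: [0.696, 0.718, -0.0, -0.001]
ft_force: [-0.3, 0.2, 0.3]
grip_width: 0.045
grasp_force: 0.0
clock: 6.0
eef_pos: [0.5004, -0.3103, 0.1685]
tool_rot: [0.697, 0.717, 0.0, 0.001]
ft_force: [1.1, 1.1, 6.0]
grip_width: 0.0077
grasp_force: 60.7
```

```bash
python3 -m creep '[[[0,0,-8],[0,0,0]],[[0,0,-10],[0,0,0]],[[0,0,-12],[0,0,0]],[[0,0,-15],[0,0,0]],[[0,0,-15],[0,0,0]],[[0,0,-15],[0,0,0]],[[0,0,-15],[0,0,0]],[[0,0,-5],[0,0,0]],[[0,0,0],[0,0,0]]]'
python3 - <<'E'
from h import *
o=bot.get_obs(); print(o["ft_force"],o["ft_torque"],o["eef_pos"])
for n in("top","scene"):
    c=vision.camera(n); np.save(n+"1.npy",c,allow_pickle=True)
    q=proj(c,[[.5,-.30,.19]])[0].astype(int); b=(q[0]-70,q[1]-70,q[0]+70,q[1]+110)
    P,uv=cloud(c,b); 
    for k in("top_rail","upper_tube","free_edge"): print(k,[(np.round(d["position"]),round(d["score"],2)) for d in vision.place_of(c,k)[:2]])
    u0,v0,u1,v1=[max(x,0) for x in b]; cv2.imwrite(n+"c.png",cv2.convertScaleAbs(cv2.resize(c["image"][v0:v1,u0:u1],(420,540),interpolation=cv2.INTER_CUBIC),alpha=1.6)[:, :400])
    print(b)
cv2.imwrite("pics/lift.png",np.hstack([cv2.imread("topc.png"),cv2.imread("scenec.png")]))
E
```

```text
clock: 7.12
eef_pos: [0.4998, -0.31, 0.2626]
tool_rot: [0.697, 0.717, 0.0, 0.0]
ft_force: [-0.1, -0.2, -5.5]
grip_width: 0.0078
grasp_force: 59.4
[-0.12832649 -0.15655824 -5.46341519] [-0.03110181  0.01277018 -0.02827886] [ 0.49981176 -0.30997276  0.26257191]
top_rail [(array([468., 242.]), 0.77)]
upper_tube [(array([418., 247.]), 0.79)]
free_edge [(array([401., 316.]), 0.79)]
(np.int64(378), np.int64(175), np.int64(518), np.int64(355))
top_rail [(array([367., 349.]), 0.65), (array([206., 274.]), 0.63)]
upper_tube [(array([240., 253.]), 0.84), (array([122., 257.]), 0.73)]
free_edge [(array([190., 319.]), 0.9), (array([214., 236.]), 0.61)]
(np.int64(151), np.int64(222), np.int64(291), np.int64(402))
```

View pics/lift.png

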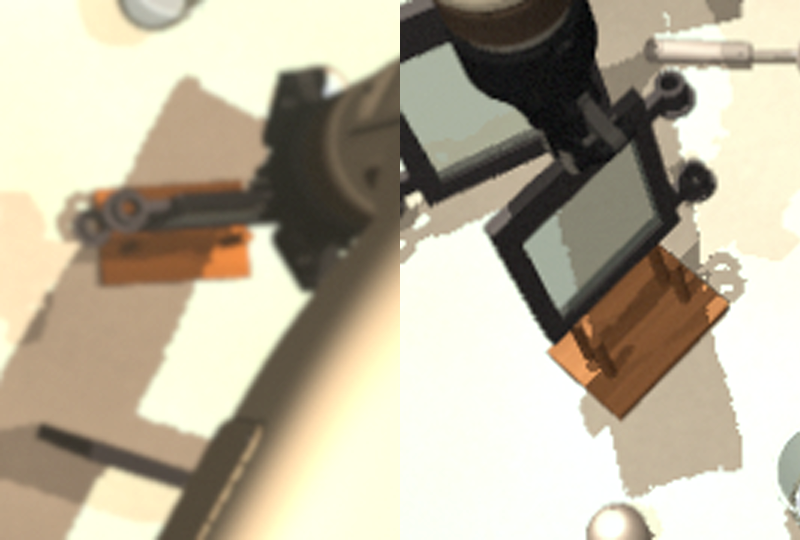

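Door is gripped and out of the rack: top crop shows the upper tube bore at (126,207) and the lower one at (92,225); scene crop shows both tubes at (672,92) and (697,180), door upright.

```bash
python3 - <<'E'
from h import *
np.set_printoptions(linewidth=160,precision=4,suppress=True)
t=np.load("top1.npy",allow_pickle=True).item(); s=np.load("scene1.npy",allow_pickle=True).item()
g=t["image"][236:258,400:432].astype(int).min(2); print(g)
for p,z in (((378+126/3-.3,175+207/3-.3),.270),((378+92/3-.3,175+225/3-.3),.145)): print(p,ray_pts(t,p,zplane=z))
print("scene",ray_pts(s,(151+(672-400)/3-.3,222+92/3-.3),zplane=.270),ray_pts(s,(151+(697-400)/3-.3,222+180/3-.3),zplane=.145))
for c,b,n in[(t,(385,225,470,275),'top'),(s,(151,232,270,345),'scene')]:
    P,uv=cloud(c,b); k=(abs(P[:,0]-.5)<.022)&(P[:,1]<-.24)&(P[:,1]>-.39)&(P[:,2]>.12)&(P[:,2]<.297)
    Q=P[k]; v=np.linalg.svd((Q-Q.mean(0)),full_matrices=False)[2]
    l=cv2.fitLine((Q[:,:2]).astype(np.float32),cv2.DIST_HUBER,0,.001,.001).ravel(); print(n,k.sum(),"normal",v[2],"line",l,np.rad2deg(np.arctan2(l[1],l[0])), "zmax",np.percentile(Q[:,2],98))
o=bot.get_obs(); print(R.from_quat(o["tool_rot"]).as_matrix())
E
```

```text
[[139 139 139 140 141 142 142 142 141 139 138 138 137 135 132 129 126 121 109  92  78  73  73  72  71  70  70  69  68  68  67  65]
 [139 139 137 136 136 139 139 137 133 126 120 117 115 114 109 103 100  93  81  68  61  59  58  55  53  52  52  50  49  49  49  47]
 [139 136 130 124 124 126 128 124 115 101  87  82  79  77  74  70  69  65  60  54  51  50  49  47  43  40  39  37  36  36  36  35]
 [134 126 114 104 102 107 108 102  89  72  58  51  51  51  53  53  53  52  51  50  50  51  50  49  45  40  36  36  33  35  34  33]
 [121 110  99  90  89  91  91  82  70  54  46  44  45  46  50  51  50  48  50  50  49  48  50  50  49  47  41  38  38  37  37  37]
 [106  93  88  89  91  92  87  78  63  48  43  43  44  49  51  49  48  48  49  47  43  41  42  46  50  51  48  44  44  45  45  44]
 [ 97  86  88  98 107 108  99  82  63  48  40  41  44  49  51  47  46  48  48  43  39  37  35  39  47  52  53  53  52  54  53  54]
 [ 95  85  90 106 119 120 108  86  62  47  39  39  45  51  50  45  44  49  48  41  36  34  33  35  41  51  56  57  56  57  56  56]
 [ 92  85  89 101 111 110  98  77  56  43  39  40  4
[... 1557 characters left out ...]
  56  53  48  43  37  32  32  31  31  29  29  28  28  27  27  27  29  29  29  30  30  29  30]
 [119 119 115 105  89  71  62  59  59  58  51  42  37  33  32  31  31  30  29  28  28  27  28  28  29  28  29  30  29  29  29  30]]
(419.7, 243.7) [[ 0.4968 -0.225   0.27  ]]
(408.3666666666667, 249.7) [[ 0.4967 -0.2253  0.145 ]]
scene [[ 0.5031 -0.2337  0.27  ]] [[ 0.5036 -0.2331  0.145 ]]
top 454 normal [-0.9988 -0.0461  0.0184] line [ 0.0328 -0.9995  0.4961 -0.2893] -88.12217 zmax 0.29520628845268065
scene 2620 normal [ 0.9995  0.0314 -0.0046] line [ 0.033  -0.9995  0.5011 -0.3214] -88.11083 zmax 0.29218100657564355
[[-0.029   0.9996 -0.0007]
 [ 0.9996  0.029   0.0004]
 [ 0.0004 -0.0007 -1.    ]]
```

```bash
python3 -m creep '[[[12,6,0],[0,0,0]],[[24,12,0],[0,0,0]],[[27,14,0],[0,0,0]],[[27,14,0],[0,0,0]],[[27,14,0],[0,0,0]],[[27,14,0],[0,0,0]],[[27,14,0],[0,0,0]],[[24,12,0],[0,0,0]],[[22,10.4,0],[0,0,0]],[[0,0,0],[0,0,0.108]],[[0,0,0],[0,0,0.108]],[[0,0,0],[0,0,0]]]'
python3 -m creep '[[[0,0,15],[0,0,0]],[[0,0,15],[0,0,0]],[[0,0,15],[0,0,0]],[[0,0,7],[0,0,0]],[[0,0,0],[0,0,0]]]'
python3 - <<'E'
from h import *
o=bot.get_obs(); print(o["ft_force"],o["ft_torque"],o["eef_pos"]); M=R.from_quat(o["tool_rot"]).as_matrix(); print(M.round(4), np.rad2deg(np.arctan2(M[1,0],M[0,0])))
oz=o["eef_pos"][2]-.1565; tube=np.array(o["eef_pos"])+M[:,0]*.081; print("tube",tube,"oz",oz)
ims=[]
for n in("top","scene"):
    c=vision.camera(n); np.save(n+"2.npy",c,allow_pickle=True)
    q=proj(c,[[*tube[:2],oz+.164],[*tube[:2],oz+.039],[.6273,.034,.19],[.6273,.034,.065]]); print(n,q.round(1).tolist())
    u,v=q[:3:2].mean(0).round().astype(int); print(u-25,v-30)
    ims.append(cv2.convertScaleAbs(cv2.resize(c["image"][v-30:v+30,u-25:u+25],(400,480),interpolation=cv2.INTER_CUBIC),alpha=1.8))
cv2.imwrite("pics/stage.png",np.hstack(ims))
E
```

```text
clock: 9.02
eef_pos: [0.6038, -0.0887, 0.262]
tool_rot: [0.769, 0.639, 0.0, -0.0]
ft_force: [0.0, 0.8, -5.5]
grip_width: 0.0077
grasp_force: 59.4
clock: 9.65
eef_pos: [0.6033, -0.0896, 0.2095]
tool_rot: [0.77, 0.638, -0.0, -0.0]
ft_force: [0.3, -0.9, -6.4]
grip_width: 0.0076
grasp_force: 59.4
[ 0.3242482  -0.91832805 -6.43762113] [0.02798018 0.05266651 0.01793387] [ 0.60331216 -0.08964679  0.20947895]
[[ 1.855e-01  9.826e-01 -1.300e-03]
 [ 9.826e-01 -1.855e-01  2.000e-04]
 [-0.000e+00 -1.300e-03 -1.000e+00]] 79.3077603981844
tube [ 0.61834037 -0.01005312  0.20947565] oz 0.05297895317126794
top [[306.3, 191.0], [308.4, 202.4], [286.0, 190.2], [290.2, 201.5]]
271 161
scene [[361.0, 227.5], [357.5, 256.9], [376.4, 223.7], [371.6, 252.5]]
344 196
```

View pics/stage.png

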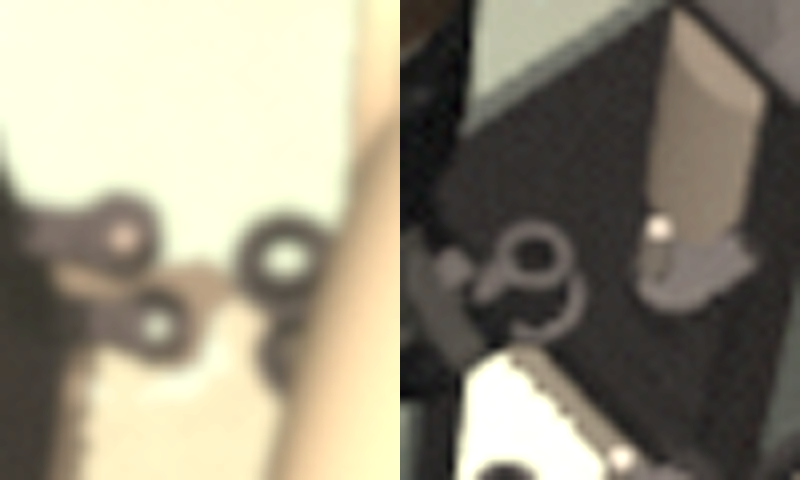

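Top crop shows the upper pin at (122,238) and the tube bore at (285,258); in the scene crop the pin is at (659,228) and the bore at (535,255). Both agree with my model within about 1 mm, so I'll move in over the pins.

```bash
python3 -m creep '[[[6,0.2,0],[0,0,0]],[[9,0.2,0],[0,0,0]],[[9,0.2,0],[0,0,0]],[[9,0.2,0],[0,0,0]],[[7,0.2,0],[0,0,0]],[[5,0,0],[0,0,0]],[[0,0,0],[0,0,0]],[[0,0,0],[0,0,0]]]'
python3 - <<'E'
from h import *
o=bot.get_obs(); print(o["ft_force"],o["ft_torque"],o["eef_pos"]); M=R.from_quat(o["tool_rot"]).as_matrix()
oz=o["eef_pos"][2]-.1565; tube=np.array(o["eef_pos"])+M[:,0]*.081; print("tube",tube,"oz",oz, np.rad2deg(np.arctan2(M[1,0],M[0,0])))
print("pin-tube tool mm",M.T@(np.array([.6273,.034,tube[2]])-tube)*1000)
ims=[]
for n in("top","scene"):
    c=vision.camera(n); np.save(n+"3.npy",c,allow_pickle=True)
    q=proj(c,[[*tube[:2],oz+.164],[*tube[:2],oz+.039],[.6273,.034,.19],[.6273,.034,.065]]); print(n,q.round(1).tolist())
    u,v=q[:3:2].mean(0).round().astype(int); print(u-20,v-18)
    ims.append(cv2.convertScaleAbs(cv2.resize(c["image"][v-18:v+42,u-20:u+30],(400,480),interpolation=cv2.INTER_CUBIC),alpha=1.8))
cv2.imwrite("pics/over.png",np.hstack(ims))
E
```

```text
clock: 10.75
eef_pos: [0.613, -0.046, 0.2101]
tool_rot: [0.77, 0.638, -0.0, 0.0]
ft_force: [1.0, 0.4, -7.0]
grip_width: 0.0075
grasp_force: 59.4
[ 0.95151922  0.369845   -7.00427314] [-0.00427775 -0.00702677  0.02119937] [ 0.6129848  -0.046011    0.21010195]
tube [0.62806885 0.03357211 0.21007536] oz 0.05360195165136858 79.26756654339336
pin-tube tool mm [ 2.77230604e-01 -8.35085718e-01 -7.54445648e-05]
top [[285.1, 187.0], [289.5, 198.9], [286.0, 190.2], [290.2, 201.5]]
266 171
scene [[377.7, 216.9], [372.8, 246.9], [376.4, 223.7], [371.6, 252.5]]
357 202
```

View pics/over.png

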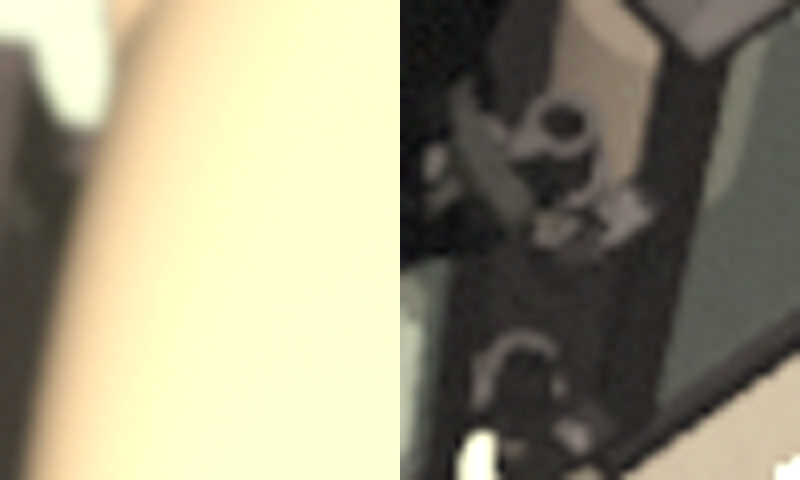

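Scene crop: the tube rim at (565,122) projects where predicted, with the pin just beneath at (555,230). Top view is blocked by the arm. Now lowering gently to feel.

```bash
python3 -m creep '[[[0.2,-0.4,1],[0,0,0]],[[0,0,1.5],[0,0,0]],[[0,0,1.5],[0,0,0]],[[0,0,1],[0,0,0]],[[0,0,0],[0,0,0]],[[0,0,0],[0,0,0]]]'
python3 -c "
from h import *
o=bot.get_obs(); print(o['ft_force'],o['ft_torque'],o['eef_pos'])"
```

```text
clock: 11.6
eef_pos: [0.6127, -0.0454, 0.2051]
tool_rot: [0.77, 0.638, 0.0, 0.0]
ft_force: [0.7, -0.6, -4.5]
grip_width: 0.0077
grasp_force: 59.4
[ 0.73035134 -0.6328377  -4.45187796] [0.00327123 0.00462693 0.02405614] [ 0.6127116  -0.04542268  0.20514215]
```

```bash
python3 -m creep '[[[0,0,1],[0,0,0]],[[0,0,1],[0,0,0]],[[0,0,1],[0,0,0]],[[0,0,0],[0,0,0]],[[0,0,0],[0,0,0]]]'
python3 -c "
from h import *
o=bot.get_obs(); print(o['ft_force'],o['ft_torque'],o['eef_pos'])"
```

```text
clock: 12.22
eef_pos: [0.6127, -0.0454, 0.2021]
tool_rot: [0.77, 0.638, 0.0, 0.0]
ft_force: [-0.7, 0.9, -5.7]
grip_width: 0.0078
grasp_force: 59.4
[-0.7385488   0.85625494 -5.68404406] [-0.03476625  0.00967597 -0.01199284] [ 0.61269872 -0.04543603  0.20211576]
```

No contact; the tips are entering. Continuing.

```bash
python3 -m creep '[[[0,0,1],[0,0,0]],[[0,0,1],[0,0,0]],[[0,0,1],[0,0,0]],[[0,0,0],[0,0,0]],[[0,0,0],[0,0,0]]]'
python3 -m creep '[[[0,0,1],[0,0,0]],[[0,0,1],[0,0,0]],[[0,0,0],[0,0,0]],[[0,0,0],[0,0,0]]]'
python3 -c "
from h import *
o=bot.get_obs(); print(o['ft_force'],o['ft_torque'],o['eef_pos'])"
```

```text
clock: 12.85
eef_pos: [0.6127, -0.0455, 0.1991]
tool_rot: [0.77, 0.638, -0.0, 0.0]
ft_force: [-0.1, -0.5, -5.8]
grip_width: 0.0075
grasp_force: 59.4
clock: 13.35
eef_pos: [0.6127, -0.0455, 0.1971]
tool_rot: [0.77, 0.638, -0.0, 0.0]
ft_force: [1.0, 0.0, -4.9]
grip_width: 0.0073
grasp_force: 59.4
[ 1.01622929  0.01334821 -4.88249554] [-0.02938836 -0.05826063 -0.00897992] [ 0.61267635 -0.04545035  0.19709354]
```

```bash
python3 -m creep '[[[0,0,1],[0,0,0]],[[0,0,1],[0,0,0]],[[0,0,1],[0,0,0]],[[0,0,1],[0,0,0]],[[0,0,0],[0,0,0]],[[0,0,0],[0,0,0]]]'
python3 -m creep '[[[0,0,1],[0,0,0]],[[0,0,1],[0,0,0]],[[0,0,1],[0,0,0]],[[0,0,0],[0,0,0]],[[0,0,0],[0,0,0]]]'
python3 -c "
from h import *
o=bot.get_obs(); print(o['ft_force'],o['ft_torque'],o['eef_pos'])"
```

```text
clock: 14.1
eef_pos: [0.6127, -0.0455, 0.1931]
tool_rot: [0.77, 0.638, 0.0, 0.0]
ft_force: [0.4, -0.9, -4.6]
grip_width: 0.0078
grasp_force: 59.4
clock: 14.72
eef_pos: [0.6127, -0.0455, 0.1901]
tool_rot: [0.77, 0.638, -0.0, 0.0]
ft_force: [0.0, -0.1, -5.3]
grip_width: 0.0081
grasp_force: 59.4
[ 0.00924328 -0.05544836 -5.32406925] [ 0.00212087 -0.03311695 -0.03575038] [ 0.61268116 -0.04545972  0.19010705]
```

```bash
python3 -m creep '[[[0,0,1],[0,0,0]],[[0,0,1],[0,0,0]],[[0,0,0],[0,0,0]],[[0,0,0],[0,0,0]]]'
python3 -m creep '[[[0,0,0.7],[0,0,0]],[[0,0,0.7],[0,0,0]],[[0,0,0],[0,0,0]],[[0,0,0],[0,0,0]]]'
python3 -c "
from h import *
o=bot.get_obs(); print(o['ft_force'],o['ft_torque'],o['eef_pos'])"
```

```text
clock: 15.22
eef_pos: [0.6127, -0.0455, 0.1881]
tool_rot: [0.77, 0.638, 0.0, 0.0]
ft_force: [-0.4, 0.3, -5.9]
grip_width: 0.0079
grasp_force: 59.4
clock: 15.72
eef_pos: [0.6127, -0.0454, 0.1867]
tool_rot: [0.77, 0.638, -0.0, -0.0]
ft_force: [0.2, 0.8, -6.1]
grip_width: 0.0076
grasp_force: 59.4
[ 0.16399873  0.79111512 -6.08055112] [-0.0351946   0.01208933  0.04416796] [ 0.61268214 -0.04544271  0.1866835 ]
```

```bash
python3 -m creep '[[[0,0,0.5],[0,0,0]],[[0,0,0.5],[0,0,0]],[[0,0,0],[0,0,0]],[[0,0,0],[0,0,0]]]'
python3 -m creep '[[[0,0,0.5],[0,0,0]],[[0,0,0],[0,0,0]],[[0,0,0],[0,0,0]]]'
python3 -m creep '[[[0,0,0.5],[0,0,0]],[[0,0,0],[0,0,0]],[[0,0,0],[0,0,0]]]'
```

```text
clock: 16.23
eef_pos: [0.6128, -0.0457, 0.1863]
tool_rot: [0.77, 0.638, 0.0, 0.0]
ft_force: [-1.5, -1.1, -1.2]
grip_width: 0.0077
grasp_force: 59.8
clock: 16.6
eef_pos: [0.613, -0.0458, 0.1861]
tool_rot: [0.77, 0.638, 0.0, 0.001]
ft_force: [-2.5, -2.5, 3.1]
grip_width: 0.0077
grasp_force: 60.5
clock: 16.98
eef_pos: [0.6132, -0.0459, 0.1861]
tool_rot: [0.77, 0.638, 0.001, 0.001]
ft_force: [-3.3, -2.6, 4.9]
grip_width: 0.0078
grasp_force: 60.8
```

```bash
python3 - <<'E'
from h import *
ims=[]
c=vision.camera("scene")
q=proj(c,[[.6273,.034,.194],[.6273,.034,.069],[.6273,.034,.17],[.6273,.034,.045]]); print(q.round(1).tolist())
u,v=q.mean(0).round().astype(int); print(u-40,v-30)
cv2.imwrite("pics/home.png",cv2.convertScaleAbs(cv2.resize(c["image"][v-30:v+30,u-40:u+40],(800,600),interpolation=cv2.INTER_CUBIC),alpha=2.2))
E
```

```text
[[376.5, 222.7], [371.8, 251.7], [375.6, 228.7], [371.0, 256.7]]
334 210
```

View pics/home.png

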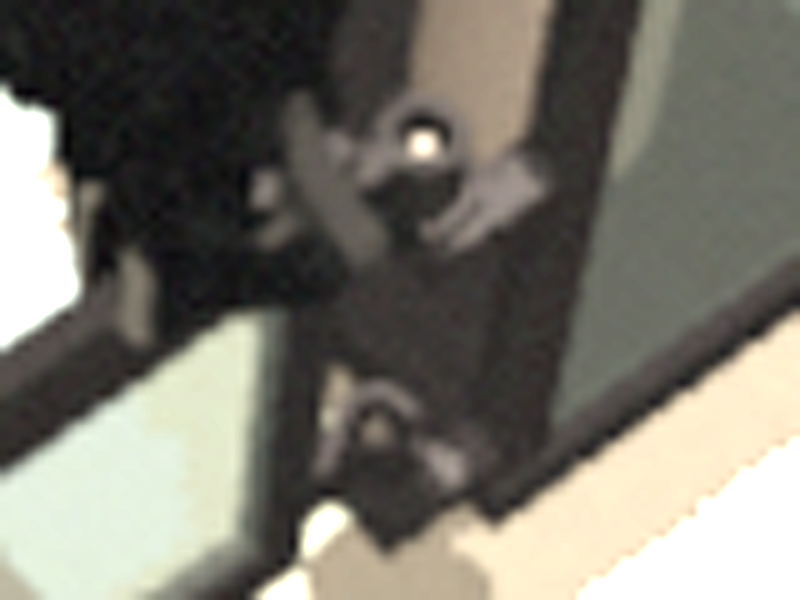

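The view shows the pin tips inside the bores of both seated tubes, upper at (425,142) and lower at (378,430), so the door is home. I'll release and lift off.

```bash
python3 -m creep '[[[0,0,-0.5],[0,0,0]],[[0,0,-0.5],[0,0,0]],[[0,0,0],[0,0,0]],[[0,0,0],[0,0,0]]]'
python3 -m creep '[[[0,0,0],[0,0,0]],[[0,0,0],[0,0,0]],[[0,0,0],[0,0,0]],[[0,0,0],[0,0,0]]]' 30
python3 -m creep '[[[0,0,-10],[0,0,0]],[[0,0,-20],[0,0,0]],[[0,0,-20],[0,0,0]],[[0,0,-10],[0,0,0]],[[0,0,0],[0,0,0]]]'
python3 - <<'E'
from h import *
o=bot.get_obs(); print(o["joint_pos"].round(3) if hasattr(o["joint_pos"],"round") else o["joint_pos"], o["ft_force"],o["eef_pos"],R.from_quat(o["tool_rot"]).as_matrix().round(3))
c=vision.camera("scene"); P,uv=cloud(c,(280,200,390,360))
M=R.from_quat(o["tool_rot"]).as_matrix(); e=np.array(o["eef_pos"]); L=(P-e)@M
k=(abs(L[:,1])<.03)&(L[:,0]<.06)&(L[:,0]>-.075)&(P[:,2]>.205)&(P[:,2]<.222)
Q=L[k]; l=cv2.fitLine(Q[:,:2].astype(np.float32),cv2.DIST_HUBER,0,.001,.001).ravel(); print(k.sum(),"rail line in tool",l, np.percentile(Q,[5,50,95],axis=0).round(4).tolist(), np.percentile(P[k][:,2],[50,95]))
E
```

```text
clock: 17.52
eef_pos: [0.6129, -0.0457, 0.1861]
tool_rot: [0.77, 0.638, 0.0, 0.0]
ft_force: [-2.4, -3.9, 5.2]
grip_width: 0.0073
grasp_force: 60.7
clock: 18.02
eef_pos: [0.6127, -0.0452, 0.1854]
tool_rot: [0.77, 0.638, -0.0, -0.0]
ft_force: [-0.1, -0.8, -0.1]
grip_width: 0.0297
grasp_force: 0.0
clock: 18.65
eef_pos: [0.6133, -0.0455, 0.2468]
tool_rot: [0.77, 0.638, 0.001, 0.001]
ft_force: [-0.1, -0.2, 0.3]
grip_width: 0.0297
grasp_force: 0.0
[-0.074  0.468  0.43   1.53   0.     1.684] [-0.08145736 -0.23978814  0.25482246] [ 0.61326102 -0.04548801  0.24683396] [[ 0.186  0.983  0.002]
 [ 0.983 -0.186 -0.   ]
 [ 0.     0.002 -1.   ]]
325 rail line in tool [ 0.9995757   0.02912899 -0.02731187 -0.0015743 ] [[-0.0691, -0.0077, 0.0295], [-0.0173, -0.0012, 0.0329], [0.0415, 0.002, 0.0406]] [0.21389844 0.21739383]
```

```bash
python3 -m creep '[[[-12,15,0],[0,0,0]],[[-12,15,0],[0,0,0]],[[0,0,0],[0,0,0]],[[0,0,18],[0,0,0]],[[0,0,20],[0,0,0]],[[0,0,17],[0,0,0]],[[0,0,0],[0,0,0]]]' 0
python3 - <<'E'
from h import *
o=bot.get_obs(); M=R.from_quat(o["tool_rot"]).as_matrix(); e=np.array(o["eef_pos"])
X,Y=M[:2,0],M[:2,1]; pin=np.array([.6273,.034]); rel=np.array([X@(e[:2]-pin),Y@(e[:2]-pin)])*1000
print(e,"rel",rel); 
f=np.deg2rad(np.arange(0,91,10)); d=5+14.5*np.cos(f)+11*np.sin(f); r=105
W=np.c_[-r*np.cos(f)-d*np.sin(f), -(r*np.sin(f)-d*np.cos(f))]
print(W.round(1).tolist()); print("first",(W[0]-rel).round(1)); print("halved steps",(np.diff(W,axis=0)/2).round(1).tolist())
E
```

```text
clock: 19.58
eef_pos: [0.6358, -0.0738, 0.1885]
tool_rot: [0.77, 0.638, -0.002, -0.002]
ft_force: [0.1, 0.5, 0.2]
grip_width: 0.0002
grasp_force: 0.0
[ 0.63577274 -0.0738178   0.18850418] rel [-104.37669902   28.31874923]
[[-105.0, 19.5], [-107.1, 2.6], [-106.3, -14.9], [-102.5, -32.5], [-95.3, -49.7], [-84.9, -65.8], [-71.4, -80.0], [-55.0, -91.7], [-36.3, -100.2], [-16.0, -105.0]]
first [-0.6 -8.8]
halved steps [[-1.0, -8.4], [0.4, -8.8], [1.9, -8.8], [3.6, -8.6], [5.2, -8.0], [6.8, -7.1], [8.2, -5.8], [9.3, -4.2], [10.2, -2.4]]
```

```bash
python3 -m creep '[[[0,-3,0],[0,0,0]],[[0,-3,0],[0,0,0]],[[0,-3,0],[0,0,0]],[[-0.5,-4.2,0],[0,0,0]],[[-0.5,-4.2,0],[0,0,0]],[[-1,-8.4,0],[0,0,0]],[[0.4,-8.8,0],[0,0,0]],[[0.4,-8.8,0],[0,0,0]],[[1.9,-8.8,0],[0,0,0]],[[1.9,-8.8,0],[0,0,0]]]'
python3 -m creep '[[[3.6,-8.6,0],[0,0,0]],[[3.6,-8.6,0],[0,0,0]],[[5.2,-8,0],[0,0,0]],[[5.2,-8,0],[0,0,0]],[[6.8,-7.1,0],[0,0,0]],[[6.8,-7.1,0],[0,0,0]],[[0,0,0],[0,0,0]]]'
python3 - <<'E'
from h import *
o=bot.get_obs(); M=R.from_quat(o["tool_rot"]).as_matrix(); e=np.array(o["eef_pos"]); X,Y=M[:2,0],M[:2,1]; pin=np.array([.6273,.034]); print("rel",np.array([X@(e[:2]-pin),Y@(e[:2]-pin)])*1000)
c=vision.camera("scene"); cv2.imwrite("pics/push.png",cv2.convertScaleAbs(cv2.resize(c["image"][120:300,270:510],(800,600),interpolation=cv2.INTER_CUBIC),alpha=1.6))
E
```

```text
clock: 20.82
eef_pos: [0.5776, -0.0604, 0.1908]
tool_rot: [0.77, 0.638, 0.0, 0.0]
ft_force: [-0.9, 0.3, -0.6]
grip_width: 0.0003
grasp_force: 0.0
clock: 21.7
eef_pos: [0.5371, -0.0206, 0.1908]
tool_rot: [0.77, 0.638, 0.0, 0.0]
ft_force: [1.0, 0.3, 0.1]
grip_width: -0.0001
grasp_force: 0.0
rel [-70.29422915 -78.52098287]
```

View pics/push.png

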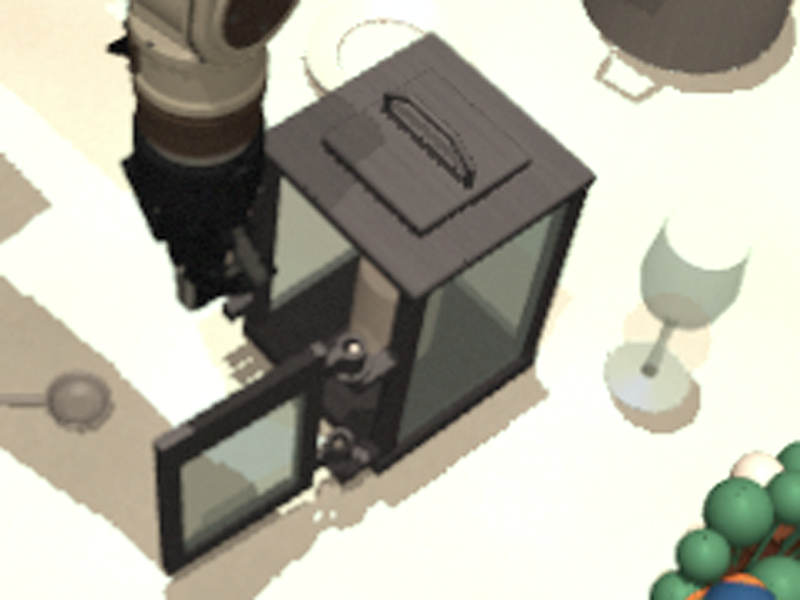

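The picture shows the door still almost square open (rail from (320,355) to (160,440)) and the gripper beyond it at (220,290). The push missed it. Measuring the door's angle and height, and the fingertip height.

```bash
python3 - <<'E'
from h import *
o=bot.get_obs(); M=R.from_quat(o["tool_rot"]).as_matrix(); e=np.array(o["eef_pos"]); pin=np.array([.6273,.034,0])
for n in ("scene","top"):
    c=vision.camera(n); print(n,"tcp px",proj(c,[e,e+[0,0,.05]]).round(1).tolist())
    P,uv=cloud(c); L=(P-pin)@M
    k=(abs(L[:,1])<.12)&(L[:,0]<-.02)&(L[:,0]>-.165)&(P[:,2]>.204)&(P[:,2]<.222)&(np.hypot(L[:,0]+.0703,L[:,1]+.0785)>.05)
    Q=L[k]
    if k.sum()>20:
        l=cv2.fitLine(Q[:,:2].astype(np.float32),cv2.DIST_HUBER,0,.001,.001).ravel(); print(k.sum(),"rail",l.round(3),np.percentile(Q,[3,50,97],axis=0).round(3).tolist(),"z",np.percentile(P[k][:,2],[5,50,95]).round(4))
    # lowest points of gripper near TCP
    k=(np.hypot(P[:,0]-e[0],P[:,1]-e[1])<.03)&(P[:,2]>.15); print("tip z",np.percentile(P[k][:,2],[1,5,50]).round(3) if k.sum() else None, k.sum())
E
```

```text
scene tcp px [[328.3, 216.2], [328.5, 202.9]]
375 rail [ 0.998  0.068 -0.101 -0.006] [[-0.153, -0.014, -0.217], [-0.094, -0.005, -0.214], [-0.032, 0.002, -0.205]] z [0.2052 0.2138 0.2168]
tip z [0.225 0.244 0.658] 1375
top tcp px [[313.1, 231.4], [312.5, 228.1]]
82 rail [ 0.993  0.122 -0.139 -0.01 ] [[-0.152, -0.015, -0.214], [-0.137, -0.01, -0.211], [-0.123, -0.005, -0.207]] z [0.2075 0.2108 0.2135]
tip z [0.648 0.652 0.658] 2082
```

```bash
python3 - <<'E'
from h import *
o=bot.get_obs(); print(o["grip_width"],o["eef_pos"],o["clock"],o["joint_pos"])
ims=[]
for n,b in (("scene",(290,170,390,270)),("top",(260,180,360,280))):
    c=vision.camera(n); im=c["image"].copy()
    im=cv2.convertScaleAbs(cv2.resize(im[b[1]:b[3],b[0]:b[2]],(400,400),interpolation=cv2.INTER_CUBIC),alpha=3)
    e=np.array(o["eef_pos"])
    for p in proj(c,[e]): cv2.circle(im,tuple(int((p[i]-b[i]+.5)*4) for i in (0,1)),4,(0,0,255),1)
    ims.append(im)
cv2.imwrite("pics/tip.png",np.hstack(ims))
E
```

```text
-3.0903277088203557e-05 [ 0.53770057 -0.02130386  0.19074308] 21.85 [-3.94888379e-02  3.24092756e-01  7.04366326e-02  1.31679310e+00
 -1.83002565e-04  1.71826187e+00]
```

View pics/tip.png

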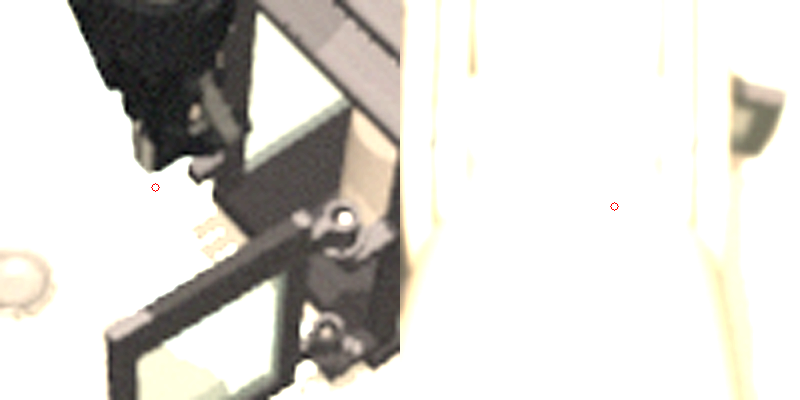

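The tip crop shows the dark finger ends at (145,155) and (205,165), about 20 mm above the marked TCP (155,187). So the fingers skimmed over the rail. I'll go back over and push again from lower down.

```bash
python3 -m creep '[[[0,0,-30],[0,0,0]],[[0,0,-40],[0,0,0]],[[-9,27,0],[0,0,0]],[[-9,27,0],[0,0,0]],[[-9,27,0],[0,0,0]],[[-9,29,0],[0,0,0]],[[0,0,0],[0,0,0]],[[0,0,25],[0,0,0]],[[0,0,25],[0,0,0]],[[0,0,25],[0,0,0]],[[0,0,22],[0,0,0]],[[0,0,0],[0,0,0]]]' 0
python3 -m creep '[[[0,-3,0],[0,0,0]],[[0,-3,0],[0,0,0]],[[0,-3,0],[0,0,0]],[[0,-4,0],[0,0,0]],[[0,-4,0],[0,0,0]],[[0,-4,0],[0,0,0]],[[0,-4,0],[0,0,0]],[[0,-4,0],[0,0,0]],[[0,-4,0],[0,0,0]],[[0,0,0],[0,0,0]]]'
cat > ang.py <<'E'
from h import *
o=bot.get_obs(); M=R.from_quat(o["tool_rot"]).as_matrix(); e=np.array(o["eef_pos"]); pin=np.array([.6273,.034,0])
X,Y=M[:,0],M[:,1]; r=np.array([X@(e-pin),Y@(e-pin)]); print("rel",(r*1000).round(1),"z",e[2],"f",o["ft_force"].round(1))
c=vision.camera("scene"); P,uv=cloud(c); L=(P-pin)@M
k=(L[:,1]<.03)&(np.hypot(L[:,0],L[:,1])<.165)&(L[:,0]<-.015-.0)&(P[:,2]>.204)&(P[:,2]<.222)&(np.hypot(L[:,0]-r[0],L[:,1]-r[1])>.04)
Q=L[k]; print(k.sum())
if k.sum()>20:
    l=cv2.fitLine(Q[:,:2].astype(np.float32),cv2.DIST_HUBER,0,.001,.001).ravel()
    print("line",l.round(3),"phi",np.rad2deg(np.arctan2(-l[1]*np.sign(-l[0]),abs(l[0]))).round(1),np.percentile(Q,[3,97],axis=0).round(3).tolist(),np.percentile(P[k][:,2],[50,95]).round(3))
E
python3 ang.py
```

```text
clock: 23.45
eef_pos: [0.6367, -0.0766, 0.1618]
tool_rot: [0.77, 0.638, -0.002, -0.002]
ft_force: [0.5, 0.8, 0.6]
grip_width: -0.0
grasp_force: 0.0
clock: 24.7
eef_pos: [0.6061, -0.0709, 0.1638]
tool_rot: [0.77, 0.638, -0.0, -0.0]
ft_force: [0.1, -0.2, 1.0]
grip_width: 0.0001
grasp_force: 0.0
rel [-107.    -1.4] z 0.163772219750362 f [ 0.1 -0.2  1. ]
133
line [ 0.972  0.234 -0.064 -0.013] phi 13.6 [[-0.15, -0.038, -0.218], [-0.03, -0.003, -0.205]] [0.213 0.218]
```

The door is now following (φ ≈ 13.6°). Continuing along the arc.

```bash
python3 -m creep '[[[0.4,-6.5,0],[0,0,0]],[[0.4,-7,0],[0,0,0]],[[1.2,-6,0],[0,0,0]],[[1.2,-6,0],[0,0,0]],[[1.4,-6,0],[0,0,0]],[[2.4,-6,0],[0,0,0]],[[2.4,-6,0],[0,0,0]],[[2.4,-6,0],[0,0,0]],[[3.5,-5.4,0],[0,0,0]],[[3.5,-5.4,0],[0,0,0]],[[3.5,-5.4,0],[0,0,0]],[[0,0,0],[0,0,0]]]'
python3 ang.py
```

```text
clock: 26.25
eef_pos: [0.5455, -0.0364, 0.1637]
tool_rot: [0.77, 0.638, -0.0, -0.0]
ft_force: [0.8, -1.0, -0.7]
grip_width: -0.0
grasp_force: 0.0
rel [-84.3 -67.4] z 0.16373299253071372 f [ 0.8 -1.  -0.7]
144
line [ 0.631  0.775 -0.045 -0.049] phi 50.8 [[-0.099, -0.116, -0.219], [-0.019, -0.021, -0.205]] [0.214 0.218]
```

```bash
python3 -m creep '[[[4.3,-4.2,0],[0,0,0]],[[4.3,-4.2,0],[0,0,0]],[[4.3,-4.2,0],[0,0,0]],[[4.1,-3,0],[0,0,0]],[[4.1,-3,0],[0,0,0]],[[4.1,-3,0],[0,0,0]],[[4.1,-2.6,0],[0,0,0]],[[4,-2,0],[0,0,0]],[[4,-2,0],[0,0,0]],[[4,-1.8,0],[0,0,0]],[[3.5,-1.6,0],[0,0,0]],[[0,0,0],[0,0,0]]]'
python3 ang.py
```

```text
clock: 27.8
eef_pos: [0.5231, 0.0134, 0.1637]
tool_rot: [0.77, 0.638, -0.0, -0.0]
ft_force: [-0.3, -0.1, -0.5]
grip_width: 0.0
grasp_force: 0.1
rel [-39.5 -98.6] z 0.16367016295076386 f [-0.3 -0.1 -0.5]
38
line [ 0.136  0.991 -0.019 -0.055] phi 82.2 [[-0.021, -0.064, -0.218], [-0.015, -0.04, -0.205]] [0.214 0.218]
```

```bash
sed -i 's/<-.015-.0)/<.02)/' ang.py; python3 -m creep '[[[3,-0.8,0],[0,0,0]],[[3,-0.8,0],[0,0,0]],[[3,-0.8,0],[0,0,0]],[[3,-0.6,0],[0,0,0]],[[2,-0.5,0],[0,0,0]],[[2,-0.3,0],[0,0,0]],[[2,0,0],[0,0,0]],[[1,0,0],[0,0,0]],[[0,0,0],[0,0,0]]]'
python3 ang.py
python3 -m creep '[[[1,0,0],[0,0,0]],[[1,0,0],[0,0,0]],[[0,0,0],[0,0,0]],[[0,0,0],[0,0,0]]]'
```

```text
clock: 28.98
eef_pos: [0.523, 0.0325, 0.1636]
tool_rot: [0.77, 0.638, -0.0, -0.0]
ft_force: [-0.3, 0.1, 0.8]
grip_width: -0.0001
grasp_force: 0.2
rel [ -20.9 -102.3] z 0.16364660658356892 f [-0.3  0.1  0.8]
115
line [ 0.022  1.    -0.006 -0.038] phi 88.7 [[-0.01, -0.064, -0.218], [0.001, -0.026, -0.205]] [0.214 0.217]
clock: 29.52
eef_pos: [0.5234, 0.0344, 0.1637]
tool_rot: [0.77, 0.638, -0.0, -0.0]
ft_force: [-0.1, -0.1, -0.4]
grip_width: 0.0001
grasp_force: 0.2
```

```bash
for i in 1 2 3; do :; done; python3 -m creep '[[[1,0,0],[0,0,0]],[[1,0,0],[0,0,0]],[[0,0,0],[0,0,0]],[[0,0,0],[0,0,0]]]'
python3 -m creep '[[[1,0,0],[0,0,0]],[[0,0,0],[0,0,0]],[[0,0,0],[0,0,0]]]'
python3 -m creep '[[[1,0,0],[0,0,0]],[[0,0,0],[0,0,0]],[[0,0,0],[0,0,0]]]'
python3 ang.py
```

```text
clock: 30.02
eef_pos: [0.5238, 0.0364, 0.1637]
tool_rot: [0.77, 0.638, 0.0, 0.0]
ft_force: [-1.2, 0.4, 0.0]
grip_width: 0.0001
grasp_force: 0.2
clock: 30.4
eef_pos: [0.5241, 0.0374, 0.1637]
tool_rot: [0.77, 0.638, 0.0, 0.0]
ft_force: [0.4, -1.1, -0.2]
grip_width: -0.0
grasp_force: 0.2
clock: 30.78
eef_pos: [0.5242, 0.038, 0.1637]
tool_rot: [0.77, 0.638, -0.0, 0.0]
ft_force: [-1.1, -2.8, -0.6]
grip_width: 0.0004
grasp_force: 1.3
rel [ -15.4 -102.1] z 0.16373356895370114 f [-1.1 -2.8 -0.6]
111
line [ 0.051 -0.999 -0.003 -0.046] phi -87.1 [[-0.008, -0.062, -0.217], [0.003, -0.025, -0.206]] [0.214 0.217]
```

Contact with the stops was felt at about 3 N. Backing away and checking.

```bash
python3 -m creep '[[[-1,0,0],[0,0,0]],[[-2,0,0],[0,0,0]],[[-8,0,0],[0,0,0]],[[-25,0,0],[0,0,0]],[[-40,0,0],[0,0,0]],[[-50,0,0],[0,0,0]],[[-50,0,0],[0,0,0]],[[0,0,-50],[0,0,0]],[[0,0,0],[0,0,0]],[[0,0,0],[0,0,0]]]'
python3 - <<'E'
from h import *
c=vision.camera("scene"); P,uv=cloud(c); ca,sa=np.cos(LA),np.sin(LA)
d=P[:,:2]-LC; L=np.c_[d[:,0]*ca+d[:,1]*sa,-d[:,0]*sa+d[:,1]*ca,P[:,2]]
k=(L[:,0]<-.095)&(L[:,0]>-.13)&(L[:,1]>-.05)&(L[:,1]<.1)&(L[:,2]>.206)&(L[:,2]<.222); Q=L[k]
print(k.sum(),cv2.fitLine(Q[:,:2].astype(np.float32),cv2.DIST_HUBER,0,.001,.001).ravel().round(4),np.percentile(Q,[2,50,98],axis=0).round(4).tolist())
a=np.load("scene0.npy",allow_pickle=True).item()["image"]; df=cv2.absdiff(a,c["image"]).max(2)
for n in "wineglass tumbler mill plate spoon candle saltpot".split(): print(n,[np.round(x["position"]).tolist() for x in vision.place_of(c,n)[:1]])
cv2.imwrite("pics/end.png",cv2.convertScaleAbs(c["image"],alpha=1.5))
E
```

```text
clock: 32.08
eef_pos: [0.4915, -0.1347, 0.2137]
tool_rot: [0.77, 0.638, 0.0, 0.0]
ft_force: [-0.4, 0.0, -0.3]
grip_width: -0.0001
grasp_force: 0.0
283 [ 0.0146 -0.9999 -0.1193  0.0184] [[-0.1243, -0.0397, 0.2067], [-0.1195, 0.0183, 0.213], [-0.1127, 0.082, 0.2169]]
wineglass [[461.0, 231.0]]
tumbler [[293.0, 392.0]]
mill [[365.0, 350.0]]
plate [[386.0, 142.0]]
spoon [[271.0, 241.0]]
candle [[229.0, 402.0]]
saltpot [[226.0, 403.0]]
```

View pics/end.png

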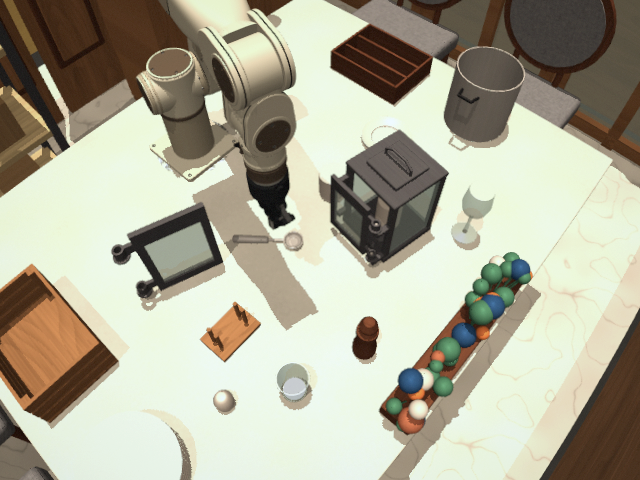

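The final view shows the door on both pins, closed across the doorway (350,215), the rack empty and the tableware in place. I'll check how far shut it is from the top camera.

```bash
python3 - <<'E'
from h import *
ca,sa=np.cos(LA),np.sin(LA)
for n in("top","scene"):
    c=vision.camera(n); P,uv=cloud(c)
    d=P[:,:2]-LC; L=np.c_[d[:,0]*ca+d[:,1]*sa,-d[:,0]*sa+d[:,1]*ca,P[:,2]]
    for a,b in((-.04,-.01),(-.01,.02),(.02,.05),(.05,.085)):
        k=(L[:,0]<-.088)&(L[:,0]>-.14)&(L[:,1]>a)&(L[:,1]<b)&(L[:,2]>.212)&(L[:,2]<.221); print(n,a,k.sum(),np.percentile(L[k][:,0],[3,50,97]).round(4) if k.any() else "")
    k=(L[:,0]<-.088)&(L[:,0]>-.15)&(abs(L[:,1])<.1)&(L[:,2]>.1)&(L[:,2]<.18); print(n,"face",k.sum(),np.percentile(L[k],[3,50,97],axis=0).round(4).tolist())
E
```

```text
top -0.04 59 [-0.1177 -0.1133 -0.1086]
top -0.01 50 [-0.1182 -0.1139 -0.1086]
top 0.02 40 [-0.1185 -0.115  -0.1098]
top 0.05 37 [-0.1189 -0.114  -0.1099]
top face 273 [[-0.1242, -0.0787, 0.1032], [-0.1164, -0.0165, 0.1482], [-0.0905, 0.0824, 0.177]]
scene -0.04 54 [-0.1228 -0.1172 -0.1119]
scene -0.01 50 [-0.1224 -0.118  -0.1132]
scene 0.02 47 [-0.1235 -0.1177 -0.113 ]
scene 0.05 43 [-0.1243 -0.1191 -0.1155]
scene face 885 [[-0.1249, -0.0781, 0.1026], [-0.1195, 0.0048, 0.1459], [-0.0983, 0.0792, 0.1781]]
```

```bash
python3 -c "
from workcell import workorder
print(workorder.job_done())"
```

```text
the job is handed in; nothing more can be done
None
```

The door hangs on both pins and is swung shut and released. I felt about 3 N at the stops; the last camera check put its free edge about 5 mm out from its place there (12 mm is allowed), and the job is handed in with no verdict returned.

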